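# Square up a row of tins against an adjustable stop with a straightedge

### The job

Pick up the straightedge by its rib and, with its long front edge, push the three tins back into one straight, square row against the fence's stop bar; how far out the bar is set is not known beforehand, so feel for it, and press the whole row firmly home without ramming it. Then draw the straightedge back and leave it lying flat on the desk, on the robot's side of the row and some centimetres clear of the tins. Do not touch the tins with the gripper, and leave the glue stick, tape measure and stapler alone.

Things in the scene. Friction and masses are not known exactly. Their poses are not given: they have to be found in the camera images.
- straightedge: aluminium straightedge lying flat: plate 50 (x) by 260 (y) by 8 mm, with a grip rib on it, 14 mm thick (x), 120 mm long (y), its centre line at x = -14 mm, from z = 8 up to z = 45 mm; 0.30 kg, balanced at y = 0. Origin: centre of the plate's underside. Its pushing front edge is at x = +25 mm, along y
- edge_left (a point): left end (+y) of the straightedge's front edge, at x 25, y 130, z 4 mm of the straightedge
- edge_right (a point): right end (-y) of the straightedge's front edge, at x 25, y -130, z 4 mm of the straightedge
- fence: dark steel foot of a fence, 36 x 250 mm, fixed beyond the tins; origin: middle of its front edge at desk height; x away from the tins, y along it. Parallel before it stands a rigid aluminium stop bar, 250 long, 25 mm high; its face to the tins is at x between -8 and -32 mm, other each time, NOT reported: feel or see it. Over 50 N, or landing on it faster than some 30 mm/s, is ramming
- tin_1: first tin of the row, counted from the left (from +y): flat closed red rectangular tin, 62 wide, 95 long, 22 mm high, about 0.12 kg (0.08 to 0.17). Origin: centre of the underside; y along its 95 mm length, which lies roughly along the fence's x (turned by up to about 9 degrees at the start). All stand loose, 20 mm or more short of the bar
- tin_2: second tin of the row, counted from the left (from +y): flat closed red rectangular tin, 62 wide, 95 long, 22 mm high, about 0.12 kg (0.08 to 0.17). Origin: centre of the underside; y along its 95 mm length, which lies roughly along the fence's x (turned by up to about 9 degrees at the start)
- tin_3: third tin of the row, counted from the left (from +y): flat closed red rectangular tin, 62 wide, 95 long, 22 mm high, about 0.12 kg (0.08 to 0.17). Origin: centre of the underside; y along its 95 mm length, which lies roughly along the fence's x (turned by up to about 9 degrees at the start)
- glue_stick: upright glue stick, diameter 26, 90 mm high, left of the row; bystander. Origin: centre of the underside
- tape_measure: pocket tape measure 62 x 73 x 35 mm at the desk's front right; bystander. Origin: centre of the underside
- stapler: desk stapler 30 x 136 x 49 mm near the desk's front edge; bystander. Origin: centre of the underside
There are look-alikes about, which are no part of the job. What is shaped like the tin_1 but yellow is not meant.

How it is judged (in metres and radians):
On the way, in this order (a step that is already met when the one before it is completed fails the run):
1. the straightedge is lifted off the desk (height (world z) of straightedge above 0.02 m), for 0.1 s.
2. the straightedge presses the whole row, straight and square, against the stop bar with at least 4 N (angle between the y axis of each of tin_1, tin_2, tin_3 and the x axis of fence, either way round below 0.035 rad and height (world z) of each of tin_1, tin_2, tin_3 below 0.004 m and angle between each of tin_1, tin_2, tin_3's own z axis and vertical below 0.06 rad and x of each of tin_1, tin_2, tin_3 in the frame of fence above -0.083 m and y of tin_1 in the frame of fence between -0.125 and 0.125 m and y of tin_2 in the frame of fence between -0.125 and 0.125 m and y of tin_3 in the frame of fence between -0.125 and 0.125 m and y of tin_2 in the frame of tin_1 between -0.0048 and 0.0048 m and y of tin_3 in the frame of tin_1 between -0.0066 and 0.0066 m and y of tin_3 in the frame of tin_2 between -0.0048 and 0.0048 m and contact force between fence and anything else above 4 N and (contact force between straightedge and tin_1 above 1 N or contact force between straightedge and tin_2 above 1 N or contact force between straightedge and tin_3 above 1 N)), for 0.1 s.
At the end, for the whole second after the job is handed in: Three tins flat in one straight row before the stop bar, square within 2 degrees, neighbours level within about 4 mm. Straightedge flat and still on the robot's side, its front edge, at both ends, 20 mm or more in front of the row (angle between the y axis of each of tin_1, tin_2, tin_3 and the x axis of fence, either way round below 0.035 rad and height (world z) of each of tin_1, tin_2, tin_3, straightedge below 0.004 m and angle between each of tin_1, tin_2, tin_3's own z axis and vertical below 0.06 rad and x of each of tin_1, tin_2, tin_3 in the frame of fence above -0.083 m and y of tin_1 in the frame of fence between -0.125 and 0.125 m and y of tin_2 in the frame of fence between -0.125 and 0.125 m and y of tin_3 in the frame of fence between -0.125 and 0.125 m and y of tin_2 in the frame of tin_1 between -0.0048 and 0.0048 m and y of tin_3 in the frame of tin_1 between -0.0066 and 0.0066 m and y of tin_3 in the frame of tin_2 between -0.0048 and 0.0048 m and y of edge_left in the frame of tin_1 above 0.0675 m and y of edge_right in the frame of tin_3 above 0.0675 m and angle between straightedge's own z axis and vertical below 0.05 rad and linear speed of each of straightedge, tin_1, tin_2, tin_3 below 0.02 m/s); the robot touches nothing.
It fails at once if the stop bar or fence is rammed (over 50 N) (contact force between fence and anything else above 50 N).
It fails at once if the gripper or arm touches a tin (contact force between any of the fingers, the arm and tin_1 above 0.5 N or contact force between any of the fingers, the arm and tin_2 above 0.5 N or contact force between any of the fingers, the arm and tin_3 above 0.5 N).
It fails at once if a bystander is displaced by more than 15 mm (distance of any of glue_stick, tape_measure, stapler from where it was at the start of the episode above 0.015 m).
It fails at once if a tin is tipped (angle between any of tin_1, tin_2, tin_3's own z axis and vertical above 0.3 rad).
It also fails if it takes over 54 s, if anything falls off the work surface, if the arm or the gripper's body presses on something with over 40 N, if the wrist force passes 120 N, or if a joint passes its speed limit or range.

### The arm

A 6-joint arm with a two-finger parallel gripper is mounted at the origin on a cart in front of the work surface, level with it; the furniture and walls round the work are solid. World frame = base frame: x ahead of the robot, y to its left, z up, the work surface at z = 0. Lengths are in m, angles in degrees, forces in N, time in s.
With the tool pointing down it reaches from about 0.25 to 0.725 m from the base axis. Payload 9.7 kg.
Tool frame: the origin (TCP) lies on the centre line of the jaws, within the pads' length; the fingertips stand 22 mm ahead of it and the grasp point (between the pads) lies 3 mm ahead of it; z points along the fingers, y is the direction in which the jaws open and shut (so a half turn about z gives the same grasp; the last joint's range is limited). The gripper opens to 85 mm and grips with 20 to 120 N. Pads are 22 mm wide; open, the fingers measure 114 mm over their backs; the gripper's body (76 mm by 85 mm) begins 54 mm behind the grasp point. The pads swing forward as they close: fully open they stand 13 mm farther back than shut.
Start: joints at [-75.688, 4.979, 10.078, 95.1, 0, 90], TCP at [0.136, -0.533, 0.253] pointing down, gripper open.
Joint ranges: [-179.16, 179.16], [-48.56, 103.87], [-65.8, 70.77], [-126.05, 130.52], [-82.76, 87.17], [-180, 180]. Speed limits (degrees/s): [127.2, 127.2, 147.25, 180, 180, 180].

### API

Orientations are given as [roll, pitch, yaw] about the fixed x, y, z axes, in that order (R = Rz(yaw) Ry(pitch) Rx(roll)).
In Python, from workcell import get_obs, camera, camera_params, job_done gives the robot as it stands.
- The arm moves only by the tool servo_tool, never from a script. Its argument "steps" is a list of rows, each an object of numbers: "x", "y", "z": the shift along the world's x, y, z in mm; "yaw": the turn about the world's z in degrees. A call has 1 to 12 rows; each row is the pose to reach, as a shift and turn from the pose measured when the call began; what a row does not reach only later rows make up. A row lasts 1/8 s, in which the tool goes at most 62.5 mm and 10.7 degrees, less where a joint would pass 70% of its speed; a pose out of reach is approached as far as the arm can. A call with a gripper value outside its range is refused whole. "grip" is the finger opening in mm, from 0 to 85.4, set as the call begins (left out, the last holds). The fingers move at their own pace and stop on an object; "grip_force" is the grip in N (left out, the last holds). Time passes only in rows, so rows that repeat a pose let the fingers close. It gives the time, the measured TCP pose, the force and the opening at its end, in the units of the state.
- get_obs(): the state, without advancing time (a new reading comes with each control period).
- camera(name): name is "side" or "top"; returns (picture, depth): 384x512x3 uint8, red, green, blue; 384x512 float32, m along the optical axis (not along the pixel's ray), 0 where there is no reading.
- camera_params(name): a dict with "intrinsics" (3x3 intrinsics, pixels), "rvec" (rotation vector, rad) and "tvec" (3), from world to camera coordinates, as OpenCV has them. Camera axes: x right, y down, z forward; pixel columns grow to the right and rows downward; lengths in m; the calibration is good to about 2 mm. A picture is of the moment at which its call begins. camera_params takes no time and is no camera call.
- job_done(): hands the job in, once; it reports no verdict.
The state is a dict: "time": time; "q": joint angles; "qd": joint speeds; "joint_efforts": joint torques, N m; "ee_pos": TCP position; "tcp_rot": TCP orientation; "wrist_force": force on the tool from outside, world axes, zero at the start; "torque": the same for the moment, N m; "opening": finger opening in m.
Only numpy, scipy, OpenCV 4.12 (cv2) and the standard library are available. Lean on these libraries where they do the work, as an engineer would, in place of code of your own. Each camera call takes 0.05 s, during which the arm holds its last target.

## Working session

There is one attempt and no reset: what is moved stays moved. The work goes in short steps, Python scripts to look and compute and a tool call to move; the robot and the scene stay as the last step left them, time stands still between calls to the robot, and variables do not carry over. Pictures are saved under pics/ and viewed, and the job is handed in when it is done.

Besides the shell and the picture viewer there is one more tool, called after ">>>" in YAML: its name, and indented under it one key for each argument. servo_tool: Moves the arm, as the interface text tells. Its arguments: {"type":"object","properties":{"steps":{"type":"array"},"grip":{"type":"number"},"grip_force":{"type":"number"}},"required":["steps"]}

```bash
mkdir -p pics; ls; cat > h.py <<'E'
import numpy as np,cv2
from workcell import get_obs,camera,camera_params,job_done
def P(n):
    p=camera_params(n);R=cv2.Rodrigues(np.array(p["rvec"],float))[0];t=np.array(p["tvec"],float).ravel();return np.array(p["intrinsics"],float),R,t
def ray(n,uv,z):
    K,R,t=P(n);uv=np.atleast_2d(np.array(uv,float))
    d=np.c_[uv,np.ones(len(uv))]@np.linalg.inv(K).T@R
    c=-R.T@t
    s=(z-c[2])/d[:,2]
    return c+d*s[:,None]
def proj(n,X):
    K,R,t=P(n);X=np.atleast_2d(X);c=X@R.T+t;c=c@K.T;return c[:,:2]/c[:,2:]
def cloud(n,depth):
    K,R,t=P(n);h,w=depth.shape;u,v=np.meshgrid(np.arange(w),np.arange(h))
    c=np.stack([u,v,np.ones_like(u)],-1)@np.linalg.inv(K).T*depth[...,None]
    return (c-t)@R
E
python3 - <<'E'
from h import *
for n in("side","top"):
    im,d=camera(n);cv2.imwrite(f"pics/{n}0.png",im[...,::-1]);np.savez(f"{n}0.npz",im=im,d=d)
    K,R,t=P(n);print(n,K.tolist(),(-R.T@t).round(3),R[2].round(3))
print(get_obs())
E
```

```text
pics
side [[382.1270399226476, 0.0, 255.36504188709577], [0.0, 382.1270399226476, 193.32305161551375], [0.0, 0.0, 1.0]] [ 0.396 -1.085  0.651] [ 0.128  0.857 -0.5  ]
top [[424.10312698988224, 0.0, 255.46439373620447], [0.0, 424.10312698988224, 190.37114642236727], [0.0, 0.0, 1.0]] [ 0.381 -0.031  1.33 ] [ 0.134  0.004 -0.991]
{'time': 0.1, 'q': array([-7.56874600e+01,  5.00849792e+00,  1.00385990e+01,  9.51002527e+01,
       -1.89975958e-03,  9.00002242e+01]), 'qd': array([ 0.06966417, -0.08784818,  0.03006335, -0.05149878, -0.02041534,
        0.02347818]), 'joint_efforts': array([-7.52107517e-04, -5.21562946e+01,  4.65653014e+01,  1.58823113e-02,
       -1.98603766e-05,  1.28111775e-07]), 'ee_pos': array([ 0.13591174, -0.5327511 ,  0.25264515]), 'tcp_rot': array([-1.79929848e+02,  1.90003263e-03,  1.43123181e+01]), 'wrist_force': array([ 0.20624199,  0.02473634, -0.71842564]), 'torque': array([ 0.00338525, -0.00896114,  0.0295504 ]), 'opening': 0.08557181326742694}
```

View pics/top0.png

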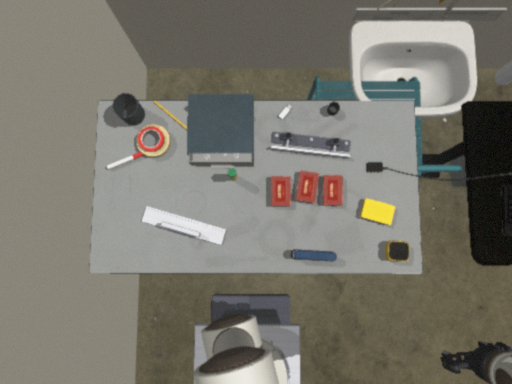

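View pics/side0.png

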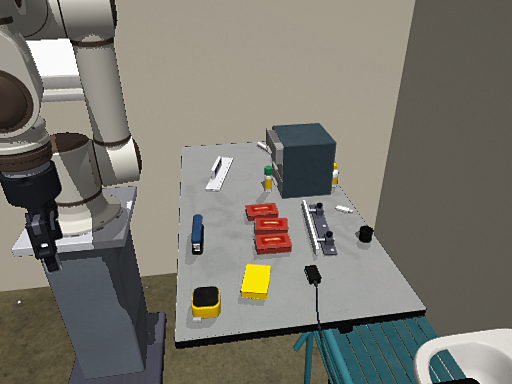

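```bash
python3 - <<'E'
from h import *
im=np.load("top0.npz")["im"][...,::-1]
a=cv2.resize(im[120:270,130:280],None,fx=4,fy=4,interpolation=cv2.INTER_CUBIC)
b=cv2.resize(im[120:220,255:405],None,fx=5,fy=5,interpolation=cv2.INTER_CUBIC)
cv2.imwrite("pics/ca.png",a);cv2.imwrite("pics/cb.png",b)
im=np.load("side0.npz")["im"][...,::-1]
cv2.imwrite("pics/cc.png",cv2.resize(im[140:290,180:350],None,fx=4,fy=4,interpolation=cv2.INTER_CUBIC))
E
```

```text
(no output)
```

View pics/ca.png

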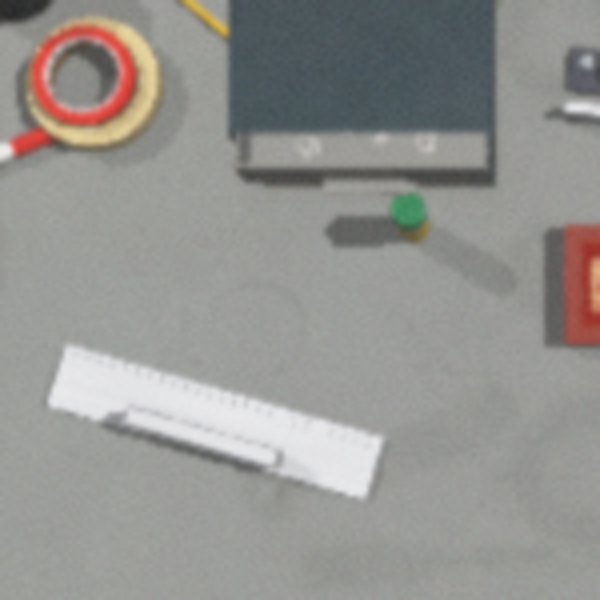

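View pics/cb.png

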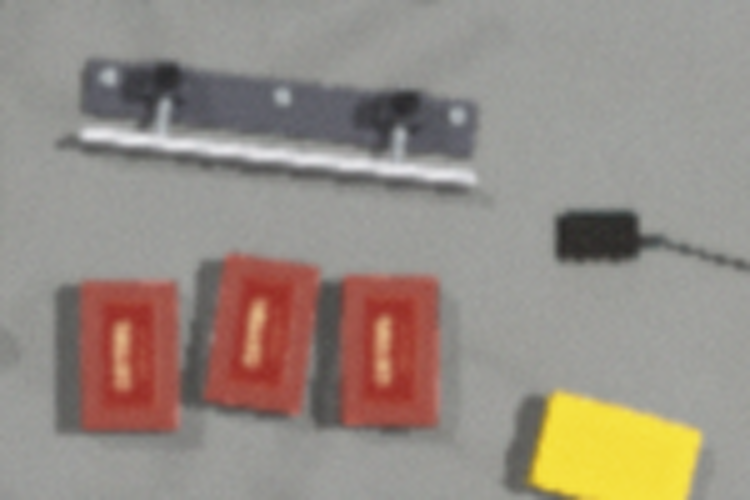

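View pics/cc.png

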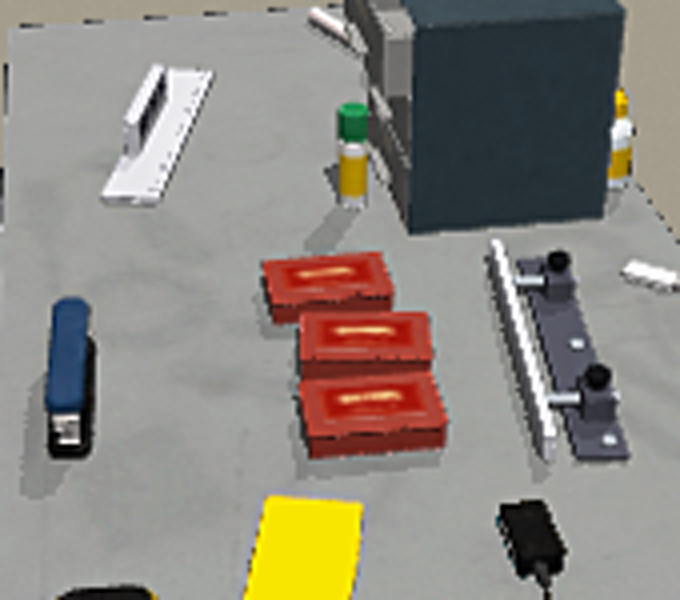

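The top crop shows three red tins at top pixels (281,191), (307,187) and (332,190). The look-alike at (378,212) is yellow, so it is not meant. The straightedge is at (184,225), with its rib on the near side, and the fence foot and bar are at about (310,145). Next I measure them.

```bash
cat > m.py <<'E'
from h import *
def tins(im,z=0.022,n="top"):
    hsv=cv2.cvtColor(im,cv2.COLOR_RGB2HSV)
    m=((hsv[...,1]>130)&((hsv[...,0]<8)|(hsv[...,0]>172))&(hsv[...,2]>70)).astype(np.uint8)
    m[:, :250]=0
    m=cv2.morphologyEx(m,cv2.MORPH_CLOSE,np.ones((3,3)))
    out=[]
    cs,_=cv2.findContours(m,cv2.RETR_EXTERNAL,cv2.CHAIN_APPROX_NONE)
    for c in cs:
        if cv2.contourArea(c)<200: continue
        p=ray(n,c[:,0,:],z)[:,:2]
        r=cv2.minAreaRect((p*1000).astype(np.float32))
        b=cv2.boxPoints(r);e=b[1]-b[0];f=b[2]-b[1]
        l=e if np.hypot(*e)>np.hypot(*f) else f
        a=np.degrees(np.arctan2(l[1],l[0]));a=(a+90)%180-90
        out.append((r[0],sorted(r[1]),a))
    return sorted(out,key=lambda o:-o[0][1])
E
python3 - <<'E'
from m import *
Z=np.load("top0.npz");im=Z["im"];d=Z["d"]
for t in tins(im): print("tin",np.round(t[0],1),np.round(t[1],1),round(t[2],1))
C=cloud("top",d)
g=cv2.cvtColor(im,cv2.COLOR_RGB2GRAY)
# straightedge white
m=(g>195).astype(np.uint8);w=np.zeros_like(m);w[195:255,135:235]=m[195:255,135:235]
w=cv2.morphologyEx(w,cv2.MORPH_CLOSE,np.ones((5,5)))
c=max(cv2.findContours(w,0,cv2.CHAIN_APPROX_NONE)[0],key=cv2.contourArea)
r=cv2.minAreaRect((ray("top",c[:,0,:],.008)[:,:2]*1000).astype(np.float32));print("SE",r,cv2.boxPoints(r).round(0).tolist())
# rib by depth
for (n,sl) in (("SE",(slice(195,250),slice(135,235))),("fence",(slice(120,165),slice(260,360)))):
    p=C[sl].reshape(-1,3);print(n,np.percentile(p[:,2],[1,5,50,90,95,98,99.5]).round(4))
p=C[195:250,135:235].reshape(-1,3);q=p[(p[:,2]>.03)&(p[:,2]<.06)]
r=cv2.minAreaRect((q[:,:2]*1000).astype(np.float32));print("rib",len(q),q[:,2].mean(),np.median(q[:,2]),r)
# fence bar, bright
w=np.zeros_like(m);w[128:165,262:358]=(g>185)[128:165,262:358]
v,u=np.nonzero(w);print(len(v))
q=C[w>0];print("bar z",np.median(q[:,2]))
P_=ray("top",np.c_[u,v],.025)[:,:2]*1000
print(cv2.minAreaRect(P_.astype(np.float32)),cv2.boxPoints(cv2.minAreaRect(P_.astype(np.float32))).round(0).tolist())
hull=cv2.fitLine(P_.astype(np.float32),cv2.DIST_HUBER,0,.01,.01).ravel();print(hull,np.degrees(np.arctan2(-hull[0],hull[1])))
p=C[120:165,260:360].reshape(-1,3);q=p[(p[:,2]>.017)&(p[:,2]<.03)]
print("bar depth",len(q),cv2.minAreaRect((q[:,:2]*1000).astype(np.float32)))
p=C[165:210,262:350].reshape(-1,3);print("tin z",np.percentile(p[:,2],[5,20,50,80,95]))
# dark foot
f=((g<95)).astype(np.uint8);w=np.zeros_like(f);w[128:160,262:358]=f[128:160,262:358]
w=cv2.morphologyEx(w,cv2.MORPH_CLOSE,np.ones((5,5)))
c=max(cv2.findContours(w,0,cv2.CHAIN_APPROX_NONE)[0],key=cv2.contourArea)
r=cv2.minAreaRect((ray("top",c[:,0,:],.006)[:,:2]*1000).astype(np.float32));print("foot",r,cv2.boxPoints(r).round(0).tolist())
E
```

```text
tin [ 556.6 -102.9] [53.  84.9] -0.2
tin [ 569.  -185.7] [55.2 88.8] -10.0
tin [ 558.5 -264.6] [53.  88.5] -1.2
SE ((450.46722412109375, 199.65753173828125), (258.1852722167969, 48.740623474121094), 73.65341186523438) [[391.0, 83.0], [438.0, 69.0], [510.0, 317.0], [463.0, 330.0]]
SE [-0.0062 -0.0044  0.0009  0.0094  0.012   0.0446  0.0487]
fence [-0.0064 -0.0047  0.0007  0.0135  0.0238  0.0281  0.0404]
rib 194 0.04404964776797523 0.04434908502755164 ((436.2642822265625, 203.19631958007812), (118.75342559814453, 14.941235542297363), 73.7157211303711)
172
bar z 0.02414745347064426
((684.239990234375, -196.2342529296875), (246.48776245117188, 9.352829933166504), 83.28653717041016) [[665.0, -318.0], [674.0, -319.0], [703.0, -74.0], [694.0, -73.0]]
[ 1.1681985e-01  9.9315310e-01  6.8289313e+02 -1.9715833e+02] -6.7086024
bar depth 333 ((706.9700317382812, -198.99468994140625), (246.99185180664062, 59.29481506347656), 83.6253662109375)
tin z [-0.00385708 -0.00121608  0.00347152  0.02301722  0.02589718]
foot ((726.6663818359375, -123.89002990722656), (36.129520416259766, 92.5603256225586), 0.021496668457984924) [[709.0, -78.0], [709.0, -170.0], [745.0, -170.0], [745.0, -78.0]]
```

```bash
python3 - <<'E'
from m import *
Z=np.load("side0.npz");im=Z["im"];d=Z["d"];C=cloud("side",d)
p=C[150:200,200:240].reshape(-1,3);q=p[(p[:,2]>.025)&(p[:,2]<.06)&(p[:,1]>.1)]
print("rib side",len(q),np.percentile(q[:,2],[50,95]),cv2.minAreaRect((q[:,:2]*1000).astype(np.float32)))
q=p[(p[:,2]>.004)&(p[:,2]<.06)&(p[:,0]>.38)&(p[:,0]<.53)&(p[:,1]>0.05)&(p[:,1]<.34)];print("SE side",cv2.minAreaRect((q[:,:2]*1000).astype(np.float32)))
# rib plate lines from top depth
T=np.load("top0.npz");D=cloud("top",T["d"])
for nm,X in(("top",D),("side",C)):
    p=X.reshape(-1,3)
    # fence frame with guessed yaw -6.7 about (684,-196)
    a=np.radians(-6.7);ex=np.array([np.cos(a),np.sin(a)]);ey=np.array([-ex[1],ex[0]])
    r=(p[:,:2]-[.684,-.196]);fx=r@ex*1000;fy=r@ey*1000
    k=(abs(fx)<60)&(abs(fy)<118)
    for lo,hi in((-118,-60),(-60,0),(0,60),(60,118)):
        s=k&(fy>lo)&(fy<hi)&(p[:,2]>.012)&(p[:,2]<.03)&(fx<25)
        s2=k&(fy>lo)&(fy<hi)&(p[:,2]>.012)&(p[:,2]<.03)&(fx<12)
        print(nm,lo,s.sum(),np.percentile(fx[s2],[2,10,50,90]).round(1))
def what(n,uv,z): return ray(n,uv,z).round(3).tolist()
print("stapler",what("top",[[290,256],[312,250],[312,262],[338,256]],.04),"glue",what("top",[[232,173]],.09),"tape",what("top",[[398,250]],.035),"oven",what("top",[[190,164],[253,164]],.1))
g=cv2.cvtColor(T["im"],cv2.COLOR_RGB2GRAY)
for u in (275,285,295,320,330,340): 
  print(u,g[138:165,u].tolist())
E
```

```text
rib side 102 [0.04179777 0.04629218] ((442.09228515625, 198.60203552246094), (120.79962921142578, 15.070206642150879), 72.5898666381836)
SE side ((459.85711669921875, 196.07469177246094), (261.9371337890625, 121.22245788574219), 89.36095428466797)
top -118 80 [-5.7 -5.4 -2.3  3. ]
top -60 64 [-6.  -5.4 -2.8  1.8]
top 0 61 [-6.6 -5.5 -2.8  1.4]
top 60 77 [-5.9 -5.4 -2.3  2.6]
side -118 66 [-0.6 -0.4  1.8  6.9]
side -60 49 [-0.9 -0.6  1.4  6.1]
side 0 43 [-0.8 -0.4  1.4  5.5]
side 60 48 [-0.4 -0.2  1.4  7. ]
stapler [[0.356, -0.129, 0.04], [0.373, -0.195, 0.04], [0.338, -0.195, 0.04], [0.356, -0.273, 0.04]] glue [[0.6, 0.044, 0.09]] tape [[0.374, -0.456, 0.035]] oven [[0.625, 0.168, 0.1], [0.625, -0.018, 0.1]]
275 [92, 94, 96, 96, 93, 106, 145, 184, 223, 214, 146, 99, 106, 133, 148, 154, 155, 157, 154, 154, 156, 157, 155, 156, 158, 156, 157]
285 [65, 61, 61, 71, 77, 86, 106, 132, 162, 207, 210, 154, 106, 106, 130, 141, 152, 153, 155, 156, 154, 157, 155, 155, 157, 154, 155]
295 [86, 87, 87, 84, 89, 91, 90, 101, 140, 167, 203, 209, 172, 113, 89, 108, 137, 153, 155, 156, 156, 155, 155, 156, 155, 154, 156]
320 [103, 100, 100, 100, 99, 96, 95, 100, 95, 102, 121, 147, 174, 210, 211, 157, 103, 104, 131, 145, 153, 153, 155, 157, 156, 155, 154]
330 [108, 77, 65, 58, 61, 63, 58, 60, 75, 85, 81, 81, 103, 136, 190, 211, 180, 119, 106, 128, 141, 146, 153, 155, 154, 158, 156]
340 [126, 107, 95, 85, 88, 85, 84, 84, 89, 89, 93, 94, 102, 143, 164, 192, 218, 200, 133, 108, 130, 142, 147, 156, 154, 154, 157]
```

>>> servo_tool:
  steps:
    - {"x": 25, "y": 50, "yaw": 5}
    - {"x": 50, "y": 100, "yaw": 10}
    - {"x": 75, "y": 150, "yaw": 15}
    - {"x": 100, "y": 200, "yaw": 20}
    - {"x": 125, "y": 250, "yaw": 25}
    - {"x": 150, "y": 300, "z": -10, "yaw": 30}
    - {"x": 175, "y": 350, "z": -20, "yaw": 35}
    - {"x": 200, "y": 400, "z": -30, "yaw": 40}
    - {"x": 225, "y": 450, "z": -40, "yaw": 45}
    - {"x": 245, "y": 500, "z": -50, "yaw": 50}
    - {"x": 260, "y": 550, "z": -60, "yaw": 55}
    - {"x": 275, "y": 600, "z": -70, "yaw": 59}
  grip: 85
  grip_force: 80

```text
schema error: expected keys x, y, z, yaw
```

>>> servo_tool:
  steps:
    - {"x": 25, "y": 50, "z": 0, "yaw": 5}
    - {"x": 50, "y": 100, "z": 0, "yaw": 10}
    - {"x": 75, "y": 150, "z": 0, "yaw": 15}
    - {"x": 100, "y": 200, "z": 0, "yaw": 20}
    - {"x": 125, "y": 250, "z": 0, "yaw": 25}
    - {"x": 150, "y": 300, "z": -10, "yaw": 30}
    - {"x": 175, "y": 350, "z": -20, "yaw": 35}
    - {"x": 200, "y": 400, "z": -30, "yaw": 40}
    - {"x": 225, "y": 450, "z": -40, "yaw": 45}
    - {"x": 245, "y": 500, "z": -50, "yaw": 50}
    - {"x": 260, "y": 550, "z": -60, "yaw": 55}
    - {"x": 275, "y": 600, "z": -70, "yaw": 59}
  grip: 85
  grip_force: 80

```text
time: 1.6
ee_pos: [0.411, 0.0691, 0.1822]
tcp_rot: [-179.9, 0.0, 73.5]
wrist_force: [0.6, -0.7, 0.1]
opening: 0.085
```

>>> servo_tool:
  steps:
    - {"x": 10, "y": 45, "z": -10, "yaw": 0}
    - {"x": 20, "y": 90, "z": -30, "yaw": 0}
    - {"x": 28, "y": 132, "z": -50, "yaw": 0}
    - {"x": 28, "y": 132, "z": -70, "yaw": 0}
    - {"x": 28, "y": 132, "z": -80, "yaw": 0}

```text
time: 2.22
ee_pos: [0.4383, 0.2012, 0.1007]
tcp_rot: [-179.8, 0.1, 73.5]
wrist_force: [-0.3, -0.5, 0.5]
opening: 0.0846
```

```bash
python3 - <<'E'
from m import *
o=get_obs();print(o["ee_pos"],o["tcp_rot"],o["q"].round(1))
for n in("side","top"):
    im,d=camera(n);cv2.imwrite(f"pics/{n}1.png",im[...,::-1]);
    s=im[140:260,150:290] if n=="side" else im[170:270,120:270]
    cv2.imwrite(f"pics/{n}1c.png",cv2.resize(s[...,::-1],None,fx=4,fy=4,interpolation=cv2.INTER_CUBIC))
E
```

```text
[0.4382847  0.20118735 0.10068512] [-1.79838976e+02  9.23383101e-02  7.35305791e+01] [ 24.6  -4.3 -16.1  78.4   0.  131.1]
```

View pics/side1c.png

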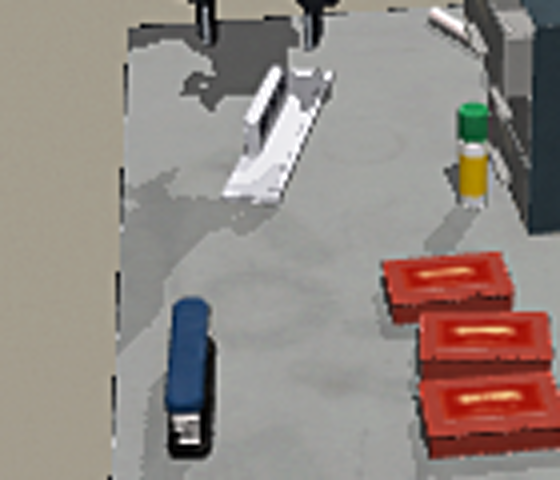

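View pics/top1c.png

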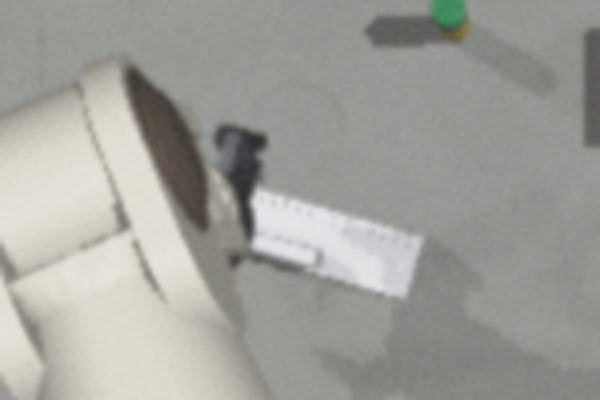

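The side crop shows the fingers at (205,25) and (312,30), straddling the rib. I go down and close.

>>> servo_tool:
  steps:
    - {"x": 1, "y": 0, "z": -20, "yaw": 0}
    - {"x": 1, "y": 0, "z": -40, "yaw": 0}
    - {"x": 1, "y": 0, "z": -55, "yaw": 0}
    - {"x": 1, "y": 0, "z": -65, "yaw": 0}
    - {"x": 1, "y": 0, "z": -66, "yaw": 0}

```text
time: 2.95
ee_pos: [0.4393, 0.2004, 0.0349]
tcp_rot: [-179.8, 0.1, 73.4]
wrist_force: [-0.3, 0.3, 0.2]
opening: 0.0849
```

>>> servo_tool:
  steps:
    - {"x": 0, "y": 0, "z": 0, "yaw": 0}
    - {"x": 0, "y": 0, "z": 0, "yaw": 0}
    - {"x": 0, "y": 0, "z": 0, "yaw": 0}
    - {"x": 0, "y": 0, "z": 0, "yaw": 0}
    - {"x": 0, "y": 0, "z": 0, "yaw": 0}
    - {"x": 0, "y": 0, "z": 0, "yaw": 0}
  grip: 5
  grip_force: 80

```text
time: 3.7
ee_pos: [0.4395, 0.2005, 0.0353]
tcp_rot: [-179.9, 0.1, 73.4]
wrist_force: [-1.4, 0.3, 5.0]
opening: 0.0127
```

>>> servo_tool:
  steps:
    - {"x": 0, "y": 0, "z": 10, "yaw": 0}
    - {"x": 0, "y": 0, "z": 30, "yaw": 0}
    - {"x": 0, "y": 0, "z": 50, "yaw": 0}
    - {"x": 0, "y": 0, "z": 50, "yaw": 0}
    - {"x": 0, "y": 0, "z": 50, "yaw": 0}

```text
time: 4.32
ee_pos: [0.4391, 0.2003, 0.0845]
tcp_rot: [-179.8, 0.1, 73.4]
wrist_force: [-0.8, 0.2, -3.3]
opening: 0.0131
```

```bash
python3 - <<'E'
from m import *
o=get_obs();print(o["ee_pos"],o["tcp_rot"],o["wrist_force"],o["torque"])
for n in("side","top"):
    im,d=camera(n);np.savez(f"{n}2.npz",im=im,d=d)
    s=im[130:260,150:290] if n=="side" else im[170:270,120:270]
    cv2.imwrite(f"pics/{n}2c.png",cv2.resize(s[...,::-1],None,fx=4,fy=4,interpolation=cv2.INTER_CUBIC))
E
```

```text
[0.43911218 0.20033339 0.08451339] [-1.79811611e+02  1.12794053e-01  7.34466199e+01] [-0.81527015  0.23438015 -3.34077051] [-0.04119282  0.03504711 -0.00094756]
```

View pics/side2c.png

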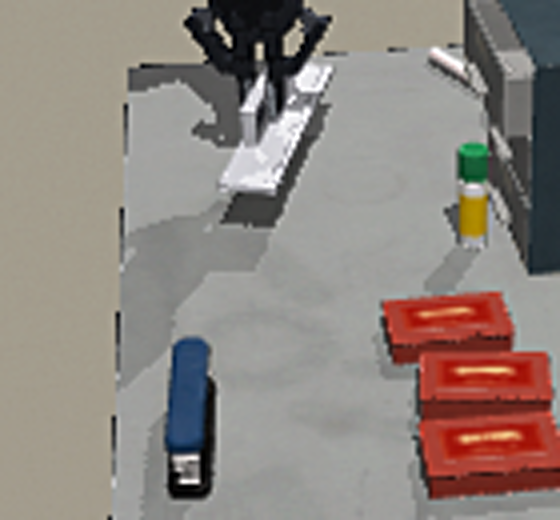

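View pics/top2c.png

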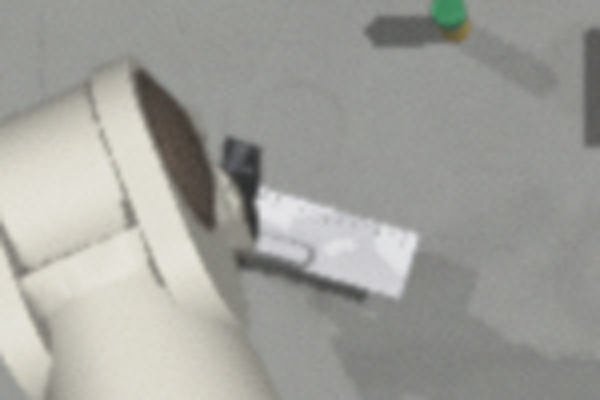

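Lifted and level: the wrist reads about 3.3 N, which fits the 0.3 kg. I carry it to the front of the row and turn it to the fence yaw of -6.7°, so tool yaw 83.3.

>>> servo_tool:
  steps:
    - {"x": 0, "y": -30, "z": 10, "yaw": 1}
    - {"x": 0, "y": -70, "z": 15, "yaw": 2}
    - {"x": 0, "y": -115, "z": 15, "yaw": 4}
    - {"x": 0, "y": -160, "z": 15, "yaw": 6}
    - {"x": 0, "y": -205, "z": 15, "yaw": 8}
    - {"x": 0, "y": -250, "z": 15, "yaw": 9.9}
    - {"x": 0, "y": -295, "z": 15, "yaw": 9.9}
    - {"x": 0, "y": -335, "z": 15, "yaw": 9.9}
    - {"x": 0, "y": -360, "z": 10, "yaw": 9.9}
    - {"x": 0, "y": -368, "z": 0, "yaw": 9.9}
    - {"x": 0, "y": -368, "z": -15, "yaw": 9.9}
    - {"x": 0, "y": -368, "z": -25, "yaw": 9.9}

```text
time: 5.92
ee_pos: [0.4384, -0.1667, 0.0576]
tcp_rot: [-179.7, 0.1, 83.4]
wrist_force: [-0.1, 0.6, -2.6]
opening: 0.0126
```

```bash
python3 - <<'E'
from m import *
o=get_obs();print(o["ee_pos"],o["tcp_rot"],o["wrist_force"],o["torque"])
for n in("side","top"):
    im,d=camera(n);np.savez(f"{n}3.npz",im=im,d=d)
    s=im[160:290,180:340] if n=="side" else im[130:280,230:380]
    cv2.imwrite(f"pics/{n}3c.png",cv2.resize(s[...,::-1],None,fx=4,fy=4,interpolation=cv2.INTER_CUBIC))
    if n=="top": 
        for t in tins(im): print(t)
E
```

```text
[ 0.43838167 -0.16672563  0.05759853] [-1.79686346e+02  9.65371586e-02  8.33967863e+01] [-0.06644371  0.59049918 -2.56943195] [-0.01897123  0.01554089 -0.00601918]
((555.090087890625, -102.82403564453125), [52.839111328125, 87.91254425048828], np.float32(-0.21662903))
((569.0714721679688, -185.20703125), [54.259193420410156, 87.98734283447266], np.float32(-10.030006))
((568.2064208984375, -264.78271484375), [52.97441101074219, 69.11686706542969], np.float32(-1.1542816))
```

View pics/side3c.png

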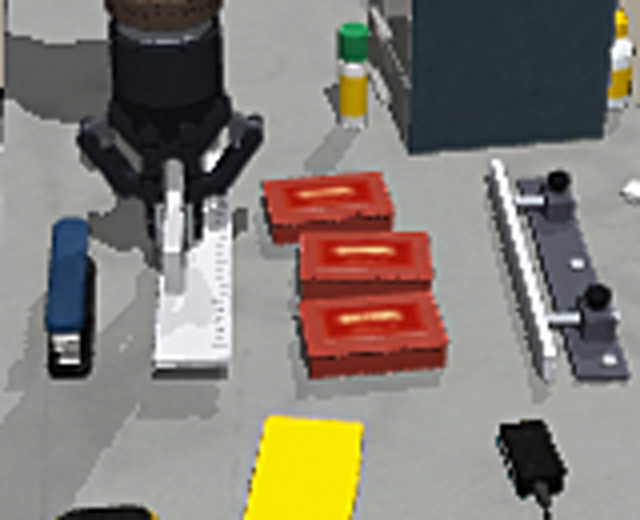

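View pics/top3c.png

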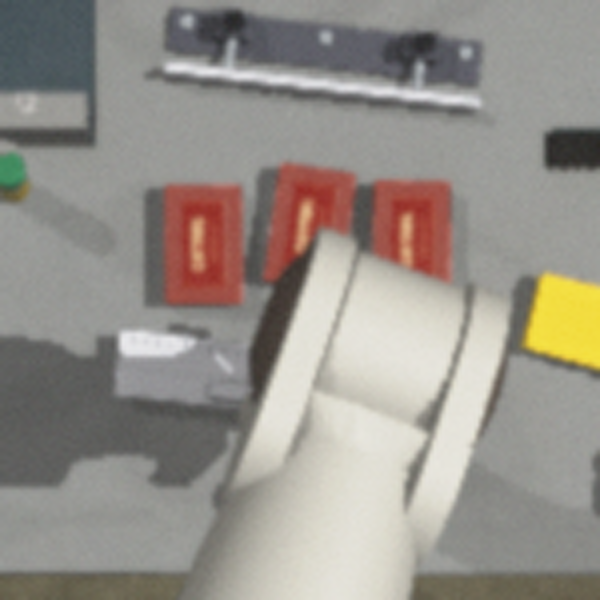

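Side crop: the straightedge's front edge at (232,200)-(228,370) is just short of the tins and parallel to the bar, and the stapler at (70,300) is clear. I lower it to about 2 mm off the desk and advance along the fence's x.

>>> servo_tool:
  steps:
    - {"x": 0, "y": 0, "z": -10, "yaw": 0}
    - {"x": 0, "y": 0, "z": -18, "yaw": 0}
    - {"x": 0, "y": 0, "z": -20, "yaw": 0}
    - {"x": 5, "y": -0.6, "z": -20.5, "yaw": 0}
    - {"x": 10, "y": -1.2, "z": -20.5, "yaw": 0}
    - {"x": 15, "y": -1.8, "z": -20.5, "yaw": 0}
    - {"x": 20, "y": -2.4, "z": -20.5, "yaw": 0}
    - {"x": 25, "y": -2.9, "z": -20.5, "yaw": 0}
    - {"x": 30, "y": -3.5, "z": -20.5, "yaw": 0}
    - {"x": 35, "y": -4.1, "z": -20.5, "yaw": 0}
    - {"x": 40, "y": -4.7, "z": -20.5, "yaw": 0}
    - {"x": 40, "y": -4.7, "z": -20.5, "yaw": 0}

```text
time: 7.52
ee_pos: [0.4785, -0.1714, 0.037]
tcp_rot: [-179.7, 0.1, 83.4]
wrist_force: [-0.4, -0.6, -2.8]
opening: 0.0127
```

```bash
cat > look.py <<'E'
from m import *
import sys
k=sys.argv[1]
o=get_obs();p=o["ee_pos"]*1000;print(o["time"],p.round(1),o["tcp_rot"].round(2),o["wrist_force"].round(1),o["torque"].round(2))
r=p[:2]-[684,-196];a=np.radians(-6.7);e=np.array([np.cos(a),np.sin(a)]);print("edge fx",r@e+39,"fy",r@[-e[1],e[0]])
for n in("side","top"):
    im,d=camera(n);np.savez(f"{n}{k}.npz",im=im,d=d)
    s=im[160:290,180:340] if n=="side" else im[130:280,230:380]
    cv2.imwrite(f"pics/{n}{k}c.png",cv2.resize(s[...,::-1],None,fx=4,fy=4,interpolation=cv2.INTER_CUBIC))
    if n=="top": 
        for t in tins(im): print(np.round(t[0],1),np.round(t[1],1),round(float(t[2]),1))
E
python3 look.py 4
```

```text
7.525 [ 478.5 -171.4   37. ] [-1.7965e+02  1.0000e-01  8.3420e+01] [-0.4 -0.6 -2.8] [-0.01 -0.04  0.03]
edge fx -167.9501819166107 fy 0.471870889254481
[ 569.2 -109.4] [53.7 87.6] -6.2
```

View pics/side4c.png

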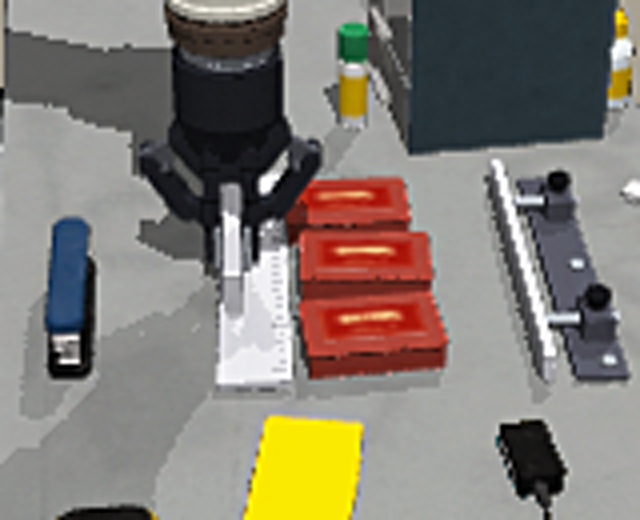

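View pics/top4c.png

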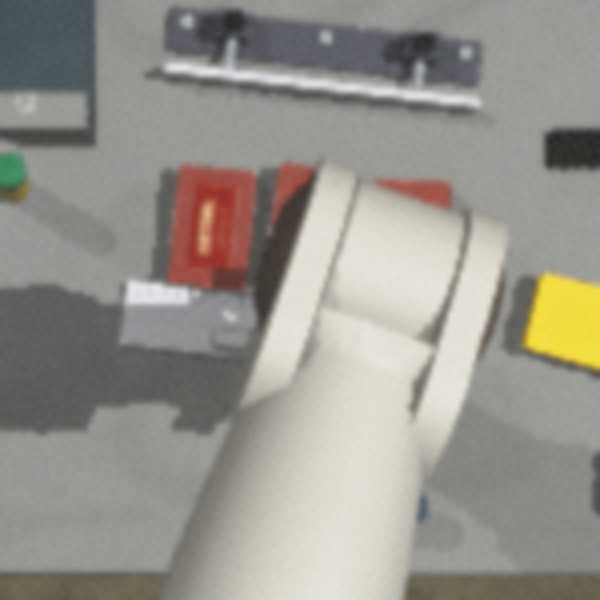

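>>> servo_tool:
  steps:
    - {"x": 4, "y": -0.5, "z": 0, "yaw": 0}
    - {"x": 8, "y": -1, "z": 0, "yaw": 0}
    - {"x": 12, "y": -1.4, "z": 0, "yaw": 0}
    - {"x": 16, "y": -1.9, "z": 0, "yaw": 0}
    - {"x": 20, "y": -2.4, "z": 0, "yaw": 0}
    - {"x": 24, "y": -2.8, "z": 0, "yaw": 0}
    - {"x": 28, "y": -3.3, "z": 0, "yaw": 0}
    - {"x": 32, "y": -3.8, "z": 0, "yaw": 0}
    - {"x": 36, "y": -4.2, "z": 0, "yaw": 0}
    - {"x": 40, "y": -4.7, "z": 0, "yaw": 0}
    - {"x": 43, "y": -5.1, "z": 0, "yaw": 0}
    - {"x": 45, "y": -5.3, "z": 0, "yaw": 0}

```text
time: 9.12
ee_pos: [0.5233, -0.1766, 0.037]
tcp_rot: [-179.6, 0.1, 83.4]
wrist_force: [-1.8, 0.7, -2.9]
opening: 0.013
```

```bash
python3 look.py 5
```

```text
9.125 [ 523.3 -176.6   37. ] [-1.7964e+02  9.0000e-02  8.3410e+01] [-1.8  0.7 -2.9] [0.1  0.41 0.  ]
edge fx -122.81948624608441 fy 0.47772962988114975
[ 613.4 -115.4] [54.5 86.7] -6.5
```

View pics/side5c.png

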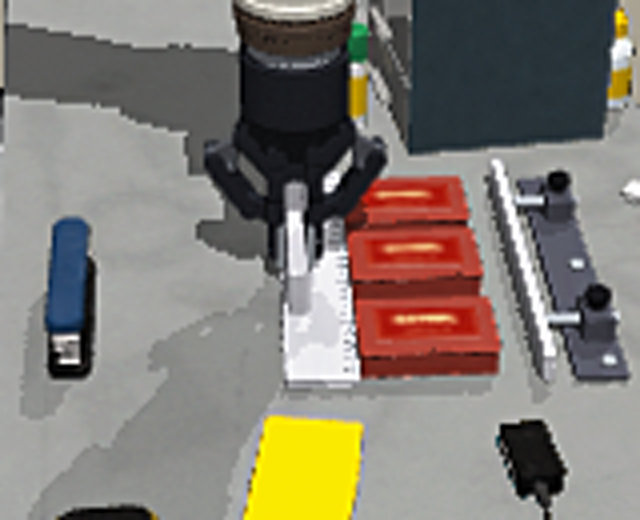

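View pics/top5c.png

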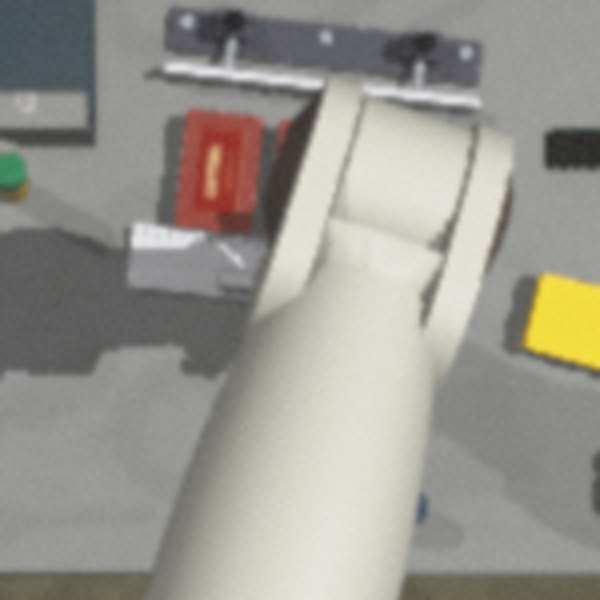

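All three tins now lie on the front edge, with about 25 mm to go. I slow down to feel for the bar.

>>> servo_tool:
  steps:
    - {"x": 2, "y": -0.2, "z": 0, "yaw": 0}
    - {"x": 4, "y": -0.5, "z": 0, "yaw": 0}
    - {"x": 6, "y": -0.7, "z": 0, "yaw": 0}
    - {"x": 8, "y": -0.9, "z": 0, "yaw": 0}
    - {"x": 10, "y": -1.2, "z": 0, "yaw": 0}
    - {"x": 12, "y": -1.4, "z": 0, "yaw": 0}
    - {"x": 14, "y": -1.6, "z": 0, "yaw": 0}

```text
time: 10.1
ee_pos: [0.5376, -0.1783, 0.0371]
tcp_rot: [-179.7, 0.1, 83.4]
wrist_force: [-2.6, 0.2, -1.9]
opening: 0.0128
```

>>> servo_tool:
  steps:
    - {"x": 1, "y": -0.1, "z": 0, "yaw": 0}
    - {"x": 2, "y": -0.2, "z": 0, "yaw": 0}
    - {"x": 3, "y": -0.4, "z": 0, "yaw": 0}
    - {"x": 4, "y": -0.5, "z": 0, "yaw": 0}

```text
time: 10.6
ee_pos: [0.5417, -0.1788, 0.0371]
tcp_rot: [-179.7, 0.1, 83.4]
wrist_force: [-2.2, 0.4, -1.4]
opening: 0.0128
```

>>> servo_tool:
  steps:
    - {"x": 0.7, "y": -0.1, "z": 0, "yaw": 0}
    - {"x": 1.4, "y": -0.2, "z": 0, "yaw": 0}
    - {"x": 2, "y": -0.2, "z": 0, "yaw": 0}

```text
time: 10.98
ee_pos: [0.5437, -0.1791, 0.0371]
tcp_rot: [-179.7, 0.1, 83.4]
wrist_force: [-1.5, 0.7, -1.7]
opening: 0.0128
```

>>> servo_tool:
  steps:
    - {"x": 0.7, "y": -0.1, "z": 0, "yaw": 0}
    - {"x": 1.4, "y": -0.2, "z": 0, "yaw": 0}
    - {"x": 2, "y": -0.2, "z": 0, "yaw": 0}

```text
time: 11.35
ee_pos: [0.5458, -0.1793, 0.0371]
tcp_rot: [-179.7, 0.1, 83.4]
wrist_force: [-2.7, -0.4, -2.8]
opening: 0.0129
```

>>> servo_tool:
  steps:
    - {"x": 0.5, "y": -0.1, "z": 0, "yaw": 0}
    - {"x": 1, "y": -0.1, "z": 0, "yaw": 0}
    - {"x": 1.5, "y": -0.2, "z": 0, "yaw": 0}

```text
time: 11.72
ee_pos: [0.5473, -0.1794, 0.0371]
tcp_rot: [-179.7, 0.1, 83.4]
wrist_force: [-3.0, 0.5, -1.7]
opening: 0.0129
```

>>> servo_tool:
  steps:
    - {"x": 0.5, "y": -0.1, "z": 0, "yaw": 0}
    - {"x": 1, "y": -0.1, "z": 0, "yaw": 0}

```text
time: 11.98
ee_pos: [0.5483, -0.1796, 0.0371]
tcp_rot: [-179.7, 0.1, 83.4]
wrist_force: [-2.8, 0.4, -2.2]
opening: 0.0128
```

```bash
python3 look.py 6
```

```text
11.975 [ 548.3 -179.6   37.1] [-1.7966e+02  1.0000e-01  8.3410e+01] [-2.8  0.4 -2.2] [ 0.07  0.47 -0.02]
edge fx -97.66333106239509 fy 0.49331527783768686
[ 638.5 -117.9] [54.8 86.9] -6.8
```

View pics/side6c.png

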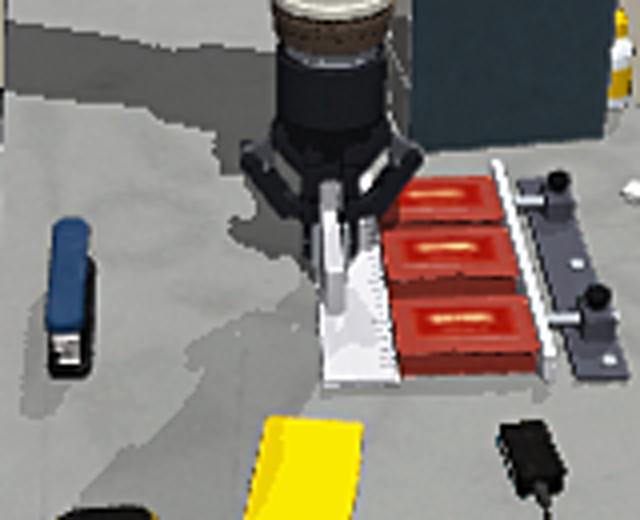

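The side crop shows the tins' far ends at (505,220)-(538,350), only a few mm from the bar.

>>> servo_tool:
  steps:
    - {"x": 0.4, "y": 0, "z": 0, "yaw": 0}
    - {"x": 0.8, "y": -0.1, "z": 0, "yaw": 0}

```text
time: 12.32
ee_pos: [0.5492, -0.1797, 0.0371]
tcp_rot: [-179.7, 0.1, 83.4]
wrist_force: [-2.5, 1.5, -2.2]
opening: 0.0129
```

>>> servo_tool:
  steps:
    - {"x": 0.4, "y": 0, "z": 0, "yaw": 0}
    - {"x": 0.8, "y": -0.1, "z": 0, "yaw": 0}

```text
time: 12.58
ee_pos: [0.5496, -0.1796, 0.037]
tcp_rot: [-179.6, 0.1, 83.4]
wrist_force: [-5.2, 1.7, -0.1]
opening: 0.0132
```

>>> servo_tool:
  steps:
    - {"x": 0.4, "y": 0, "z": 0, "yaw": 0}
    - {"x": 0.8, "y": -0.1, "z": 0, "yaw": 0}

```text
time: 12.82
ee_pos: [0.5497, -0.1796, 0.0369]
tcp_rot: [-179.5, 0.1, 83.4]
wrist_force: [-8.0, 1.1, 0.4]
opening: 0.0125
```

>>> servo_tool:
  steps:
    - {"x": 0.8, "y": -0.1, "z": 0, "yaw": 0}
    - {"x": 1.6, "y": -0.2, "z": 0, "yaw": 0}

```text
time: 13.08
ee_pos: [0.5499, -0.1796, 0.0367]
tcp_rot: [-179.3, 0.1, 83.4]
wrist_force: [-13.0, 1.8, 3.8]
opening: 0.0128
```

>>> servo_tool:
  steps:
    - {"x": 1.3, "y": -0.1, "z": 0, "yaw": 0}
    - {"x": 2, "y": -0.2, "z": 0, "yaw": 0}

```text
time: 13.32
ee_pos: [0.55, -0.1796, 0.0365]
tcp_rot: [-179.1, 0.1, 83.4]
wrist_force: [-14.4, 1.8, 4.4]
opening: 0.0133
```

```bash
python3 look.py 7
```

```text
13.325 [ 550.  -179.6   36.5] [-1.7911e+02  8.0000e-02  8.3360e+01] [-14.4   1.8   4.4] [ 0.31  2.94 -0.08]
edge fx -96.00356216416608 fy 0.6397645572100495
[ 639.3 -118.1] [53.5 87.2] -6.2
```

View pics/side7c.png

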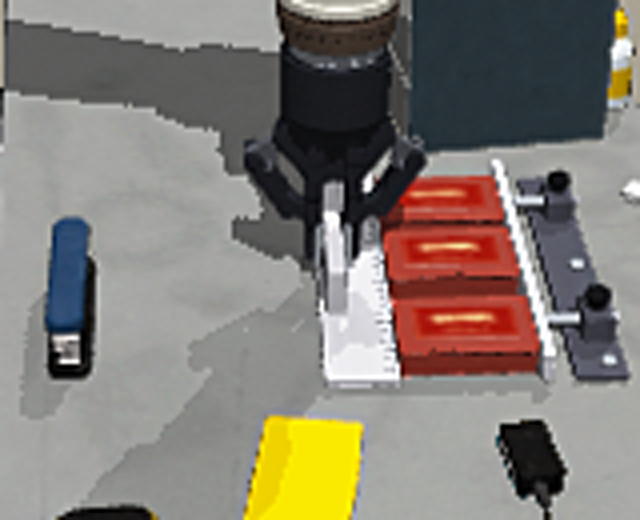

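View pics/top7c.png

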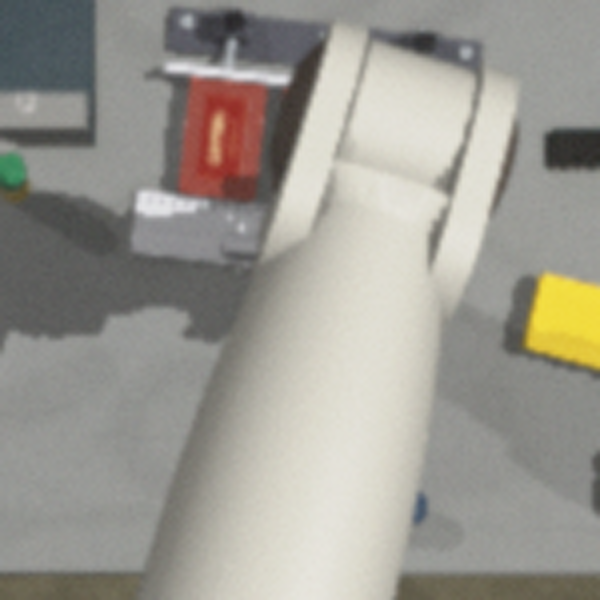

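>>> servo_tool:
  steps:
    - {"x": 2, "y": -0.2, "z": 0, "yaw": 0.4}
    - {"x": 2, "y": -0.2, "z": 0, "yaw": 0.4}

```text
time: 13.68
ee_pos: [0.5501, -0.1796, 0.0363]
tcp_rot: [-178.9, 0.1, 83.7]
wrist_force: [-13.1, 1.5, 3.7]
opening: 0.0126
```

```bash
python3 look.py 8
```

```text
13.675 [ 550.1 -179.6   36.3] [-1.7888e+02  8.0000e-02  8.3710e+01] [-13.1   1.5   3.7] [ 0.25  2.59 -0.42]
edge fx -95.86761391701813 fy 0.6276246847881501
[ 639.3 -117.8] [54.2 87.8] -6.5
```

>>> servo_tool:
  steps:
    - {"x": 2, "y": -0.2, "z": 0, "yaw": -0.8}
    - {"x": 2, "y": -0.2, "z": 0, "yaw": -0.8}

```text
time: 14.02
ee_pos: [0.5502, -0.1797, 0.0363]
tcp_rot: [-178.7, 0.1, 82.9]
wrist_force: [-13.4, 1.5, 6.1]
opening: 0.0131
```

```bash
python3 look.py 9
```

```text
14.025 [ 550.2 -179.7   36.3] [-1.7865e+02  9.0000e-02  8.2910e+01] [-13.4   1.5   6.1] [0.2  2.69 0.38]
edge fx -95.75170934173511 fy 0.630276805873665
[ 639.2 -117.7] [54.  86.9] -7.0
```

The twist test gave about ∓0.4 Nm for +0.3°/-0.5°, balanced about the fence yaw. So the row is seated on the bar. I go back to neutral yaw, hold the press, then draw back.

>>> servo_tool:
  steps:
    - {"x": 2, "y": -0.2, "z": 0, "yaw": 0.4}
    - {"x": 2, "y": -0.2, "z": 0, "yaw": 0.4}
    - {"x": 2, "y": -0.2, "z": 0, "yaw": 0.4}

```text
time: 14.5
ee_pos: [0.5503, -0.1797, 0.0363]
tcp_rot: [-178.4, 0.1, 83.3]
wrist_force: [-14.1, 2.3, 6.7]
opening: 0.0125
```

>>> servo_tool:
  steps:
    - {"x": -1, "y": 0.1, "z": 0, "yaw": 0}
    - {"x": -3, "y": 0.4, "z": 0, "yaw": 0}
    - {"x": -7, "y": 0.8, "z": 0, "yaw": 0}
    - {"x": -13, "y": 1.5, "z": 0, "yaw": 0}
    - {"x": -20, "y": 2.4, "z": 0, "yaw": 0}
    - {"x": -28, "y": 3.3, "z": 0, "yaw": 0}
    - {"x": -36, "y": 4.2, "z": 0, "yaw": 0}
    - {"x": -44, "y": 5.2, "z": 0, "yaw": 0}
    - {"x": -52, "y": 6.1, "z": 0, "yaw": 0}
    - {"x": -58, "y": 6.8, "z": 0, "yaw": 0}
    - {"x": -60, "y": 7, "z": 0, "yaw": 0}
    - {"x": -60, "y": 7, "z": 0, "yaw": 0}

```text
time: 16.0
ee_pos: [0.4904, -0.1727, 0.0364]
tcp_rot: [-178.4, 0.1, 83.3]
wrist_force: [-0.8, -0.8, -3.2]
opening: 0.0131
```

```bash
python3 look.py a
```

```text
16.0 [ 490.4 -172.7   36.4] [-1.7845e+02  9.0000e-02  8.3300e+01] [-0.8 -0.8 -3.2] [-0.01  0.02 -0.03]
edge fx -156.0336350492753 fy 0.5439435872765324
[ 638.4 -118.7] [55.8 87.9] -7.3
```

View pics/sideac.png

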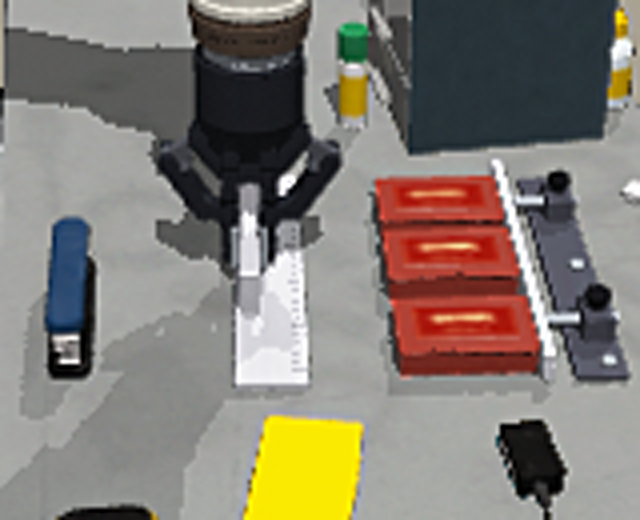

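View pics/topac.png

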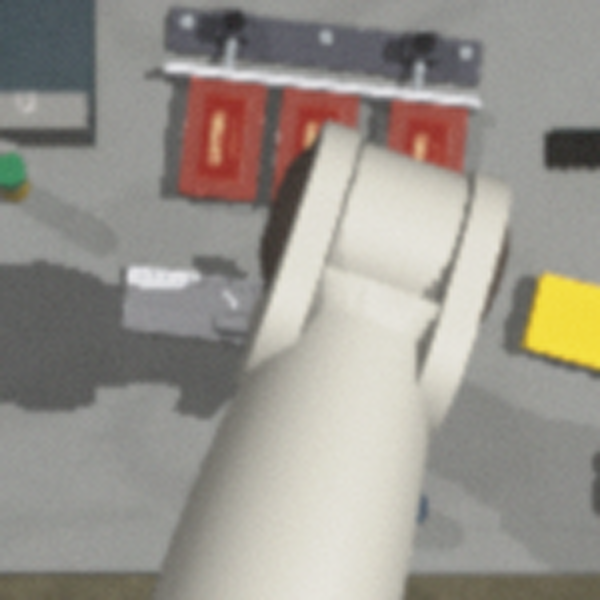

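The row is flush on the bar and square, and the straightedge stands about 55 mm clear. I set it down.

>>> servo_tool:
  steps:
    - {"x": 0, "y": 0, "z": -0.5, "yaw": 0}
    - {"x": 0, "y": 0, "z": -1, "yaw": 0}
    - {"x": 0, "y": 0, "z": -1, "yaw": 0}

```text
time: 16.48
ee_pos: [0.4905, -0.1727, 0.0362]
tcp_rot: [-178.4, 0.1, 83.3]
wrist_force: [-5.6, 1.1, 6.1]
opening: 0.0131
```

>>> servo_tool:
  steps:
    - {"x": 0, "y": 0, "z": 0, "yaw": 0}
    - {"x": 0, "y": 0, "z": 0, "yaw": 0}
    - {"x": 0, "y": 0, "z": 0, "yaw": 0}
    - {"x": 0, "y": 0, "z": 0, "yaw": 0}
  grip: 38

```text
time: 16.98
ee_pos: [0.4905, -0.1727, 0.0362]
tcp_rot: [-178.4, 0.1, 83.3]
wrist_force: [0.5, -0.2, 1.1]
opening: 0.0379
```

>>> servo_tool:
  steps:
    - {"x": 0, "y": 0, "z": 5, "yaw": 0}
    - {"x": 0, "y": 0, "z": 15, "yaw": 0}
    - {"x": 0, "y": 0, "z": 30, "yaw": 0}
    - {"x": 0, "y": 0, "z": 50, "yaw": 0}
    - {"x": 0, "y": 0, "z": 80, "yaw": 0}
    - {"x": -20, "y": 0, "z": 120, "yaw": 0}
    - {"x": -50, "y": 0, "z": 170, "yaw": 0}
    - {"x": -80, "y": 0, "z": 200, "yaw": 0}
    - {"x": -110, "y": 30, "z": 220, "yaw": 0}
    - {"x": -130, "y": 80, "z": 230, "yaw": 0}
    - {"x": -150, "y": 130, "z": 230, "yaw": 0}
    - {"x": -170, "y": 180, "z": 230, "yaw": 0}

```text
time: 18.48
ee_pos: [0.3195, 0.0084, 0.2675]
tcp_rot: [-178.6, 0.1, 83.2]
wrist_force: [0.3, -0.8, 1.1]
opening: 0.0382
```

>>> servo_tool:
  steps:
    - {"x": -10, "y": 50, "z": 0, "yaw": 0}
    - {"x": -15, "y": 100, "z": 0, "yaw": 0}
    - {"x": -15, "y": 150, "z": 0, "yaw": 0}
    - {"x": -15, "y": 200, "z": 0, "yaw": 0}
    - {"x": -15, "y": 200, "z": 0, "yaw": 0}

```text
time: 19.1
ee_pos: [0.3039, 0.2108, 0.2681]
tcp_rot: [-178.6, 0.0, 83.5]
wrist_force: [-0.7, -0.9, 1.2]
opening: 0.0375
```

```bash
python3 look.py b; python3 - <<'E'
from m import *
Z=np.load("topb.npz");im=Z["im"];C=cloud("top",Z["d"])
g=cv2.cvtColor(im,cv2.COLOR_RGB2GRAY);w=np.zeros_like(g);w[180:240,240:380]=(g>180)[180:240,240:380]
w=cv2.morphologyEx(w,cv2.MORPH_CLOSE,np.ones((5,5)))
c=max(cv2.findContours(w,0,cv2.CHAIN_APPROX_NONE)[0],key=cv2.contourArea)
r=cv2.minAreaRect((ray("top",c[:,0,:],.008)[:,:2]*1000).astype(np.float32));print("SE",r,cv2.boxPoints(r).round(0).tolist())
T=np.load("top0.npz")["im"]
for nm,(a,b,cc,d) in dict(glue=(160,185,222,242),stap=(245,268,284,345),tape=(238,264,384,414)).items():
    x=cv2.cvtColor(T[a:b,cc:d],6).astype(np.float32);y=g[a:b,cc:d].astype(np.float32)
    print(nm,cv2.phaseCorrelate(x,y))
E
```

```text
19.1 [303.9 210.8 268.1] [-1.7859e+02  4.0000e-02  8.3520e+01] [-0.7 -0.9  1.2] [0.01 0.   0.07]
edge fx -386.0044457101843 fy 359.6728105819916
[ 638.4 -118.7] [55.8 88.7] -7.3
[ 630.9 -190. ] [54.4 89.2] -5.7
[ 620.5 -275.1] [54.7 89. ] -6.5
SE ((502.2054138183594, -171.24520874023438), (259.2745666503906, 51.37626266479492), 83.3786392211914) [[462.0, -297.0], [513.0, -303.0], [543.0, -45.0], [492.0, -40.0]]
glue ((0.2709215727580272, 0.15180296676528116), 0.903517017364502)
stap ((-0.04669856967250752, 0.02080009586228293), 0.9718011807029446)
tape ((-0.24145609322190786, 0.4062059073282658), 0.9911127740954175)
```

View pics/sidebc.png

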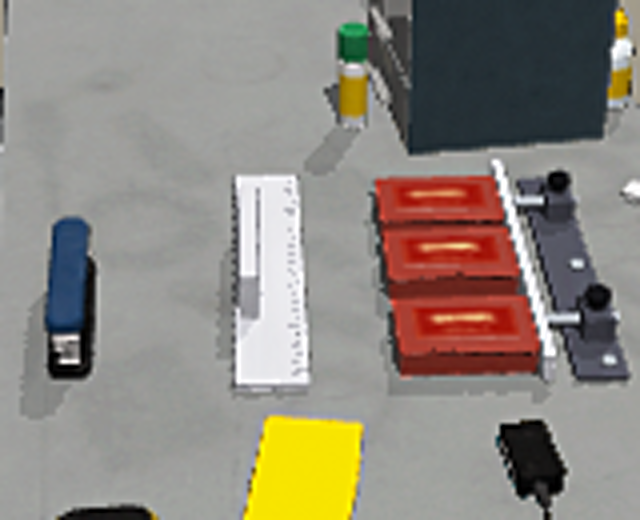

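View pics/topbc.png

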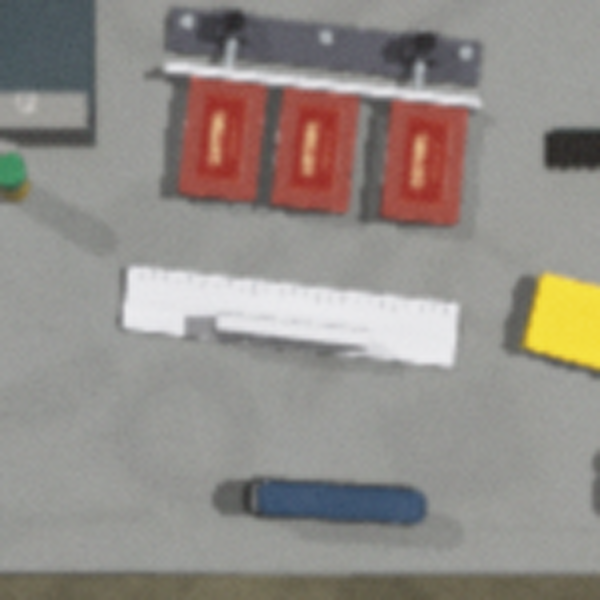

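In the fence frame the tin centres read x = -54.3, -53.4 and -53.8 mm, so the row is level within 1 mm. Their angles are -7.3, -5.7 and -6.5° against the bar's -6.7°. The straightedge lies flat, and the bystanders shifted by no more than 0.5 px. I hand in.

```bash
python3 -c "
from workcell import job_done
print(job_done())"
```

```text
the job is handed in; nothing more can be done
None
```

I picked up the straightedge by its rib and pushed the three red tins back with its front edge. I felt the stop bar at a TCP x of about 0.5495 m, pressed the row home at about 14 N, then drew back 60 mm. I set the straightedge down flat and moved the arm clear. The job was handed in with about 19 s on the clock; no verdict is reported.

Last checks:
- **Seating:** while pressing, a small twist each way gave balanced torques of about ∓0.4 Nm, so the edge was parallel to the bar.
- **Row:** the tin centres are level within about 1 mm. Their angles read -7.3, -5.7 and -6.5° against the bar's -6.7°; the spread is within what I would expect at about 3 mm per pixel.
- **Straightedge:** it lies flat, by eye in both views, with its front edge about 55 mm in front of the row.
- **Bystanders:** the glue stick, stapler and tape measure had moved by no more than about 0.5 px.

**Disagreements:**
- The two cameras differed by about 5 mm on where the bar's face and the rib stand. I averaged them for the rib and found the bar by touch.
- The tool tilted about 1.4° under the press. I could not command that out, so the straightedge was set down about that much off level.

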